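# Consolidate the coupling trays and stack the emptied one

## Robot

A 7-joint arm with a two-finger parallel gripper is mounted at the origin on a cart in front of the work surface, level with it; the furniture and walls round the work are solid. World frame = base frame: x ahead of the robot, y to its left, z up, the work surface at z = 0. Lengths are in m, angles in rad, forces in N, time in s.
With the tool pointing down it reaches from about 0.425 to 0.875 m from the base axis. Payload 4.7 kg.
Tool frame: the origin (TCP) lies midway between the tips of the shut fingers; the grasp point (between the pads) lies ctrl.grasp_offset behind it (ctrl.grasp_offset is the distance from the TCP to the grasp point, in m); z points along the fingers, y is the line along which they close (so a half turn about z gives the same grasp; the last joint's range is limited). The gripper opens to 87 mm and grips with 3 to 60 N. Pads are 19 mm wide; open, the fingers measure 117 mm over their backs; the gripper's body (75 mm by 190 mm) begins 51 mm behind the grasp point.
Start: joints at [-1.208, 0.321, -0.07, 1.45, 0.023, 1.371, -0.057], TCP at [0.222, 0.611, 0.223] pointing down, gripper open.
Joint ranges: [-2.86, 2.86], [-0.3, 2.09], [-1.38, 1.24], [0.06, 2.45], [-1.56, 4.7], [0.09, 2.05], [-2.69, 2.69]. Speed limits (rad/s): [2.57, 2.57, 3.14, 3.14, 3.14, 3.14, 3.14].

## Interface

Orientations are given as a rotation vector (axis times angle).
In Python, from bench import ctrl gives the robot as it stands. The module is installed in compiled form; this text tells all that it offers.
- The arm moves only by the tool jog_arm, never from a script. Its argument "moves" is one flat list of numbers, 7 for each row, row after row: the shift along the tool's x, y, z in units of 30 cm (1.0 is 30 cm), then the turn, a rotation vector about the tool's x, y, z in units of 60 degrees (1.0 is 60 degrees), then the gripper's target within -1 to 1 (fully open at 1, half-way at 0, shut at -1). In form: [x, y, z, wx, wy, wz, fingers, x, y, z, wx, wy, wz, fingers, ...]. A call has exactly 8 rows; each row is the pose to reach, as a shift and turn from the pose commanded when the call began, along the tool's axes at that moment; what a row does not reach only later rows make up. A row lasts 1/8 s, in which the tool goes at most 62.5 mm and 10.7 degrees, less where a joint would pass 70% of its speed; a pose out of reach is approached as far as the arm can. A call with a number of a shift or a turn outside -1 to 1 is refused whole. A call with a gripper value outside its range is refused whole. The fingers move at their own pace and stop on an object; "newtons" is the grip in N (left out, the last holds). Time passes only in rows, so rows that repeat a pose let the fingers close, or fill a call up. It gives the time, the measured TCP pose, the force, the opening and the grip force at its end, in the units of the state.
- ctrl.get_state(): the state, without advancing time (a new reading comes with each control period).
- ctrl.get_image(name): name is "scene" or "top"; returns a dict with "pixels" (420x560x3 uint8, red, green, blue), "fx", "fy", "cx", "cy" (pixels), "xyz" and "rotation" of the camera in the world. Camera axes: x right, y up, looking along -z (the intrinsics and any distortion apply to the point x, -y, -z); pixel columns grow to the right and rows downward; lengths in m; the calibration is good to about 2 mm. A picture is of the moment at which its call begins. There is no depth.
- ctrl.close_job(): hands the job in; it is judged then, once.
The state is a dict: "time": time; "joint_positions": joint angles; "qd": joint speeds; "joint_torque": joint torques, N m; "position": TCP position; "tool_rot": TCP orientation; "ft_force": force on the tool from outside, world axes, zero at the start; "torque": the same for the moment, N m; "grip_width": opening from 0.0 (shut) to 1.0 (fully open); "grip_force": force on a finger pad.
Only numpy, scipy, OpenCV 4.12 (cv2) and the standard library are available. Lean on these libraries where they do the work, as an engineer would, in place of code of your own. Each camera call takes 0.05 s, during which the arm holds its last target. There are 200 camera calls.

## Task

One parts tray has come back from a job with a mix of couplings: set each of them upright, flange down where it has one, in a free bay of the tray that already holds its own kind, one to a bay, so that both of those trays are full. Then stack the emptied tray on the empty one that lies aside, squarely nested in its rim. Leave the couplings that are already sorted in their bays.

Things in the scene. Friction and masses are not known exactly. Their poses are not given: they have to be found in the camera images.
- flanged_3_center (a point): Flanged steel coupling standing flange down: flange 50 mm across, 12 mm high; hub above it 42 mm across; 30 mm high over all. Point at its centre, 15 mm up. To be moved: stands in one of the mixed tray's bays, near its centre. Only the hub, from 3.5 mm above the tray's rim, can be held: 18 mm of it, fingertips above flange and rim.
- plain_2_center (a point): Plain steel sleeve coupling (thick tube, no flange) standing upright: 36 mm across, 42 mm high. Point at its centre, 21 mm up. To be moved: stands in one of the mixed tray's bays, near its centre. Its upper 33 mm stand above the tray's rim and can be held.
- plain_3_center (a point): Plain steel sleeve coupling (thick tube, no flange) standing upright: 36 mm across, 42 mm high. Point at its centre, 21 mm up. To be moved: stands in one of the mixed tray's bays, near its centre. Same kind as plain_2; the two may be exchanged.
- flanged_1_center (a point): Flanged steel coupling standing flange down: flange 50 mm across, 12 mm high; hub above it 42 mm across; 30 mm high over all. Point at its centre, 15 mm up. Already sorted, in the bay y = -65.5 mm of tray_flanged.
- flanged_2_center (a point): Flanged steel coupling standing flange down: flange 50 mm across, 12 mm high; hub above it 42 mm across; 30 mm high over all. Point at its centre, 15 mm up. Already sorted, in the bay y = 65.5 mm of tray_flanged.
- plain_1_center (a point): Plain steel sleeve coupling (thick tube, no flange) standing upright: 36 mm across, 42 mm high. Point at its centre, 21 mm up. Already sorted, in the bay y = -65.5 mm of tray_plain.
- tray_flanged: Dark grey plastic parts tray, 68 mm wide (its x), 199 mm long (y), rim 15 mm high; origin at the centre of its underside, z up. A row of three square bays, 63 mm inside, at y = -65.5, 0 and 65.5 mm; floor 6.5 mm up, low dividers 10 mm. Immovable. Tray of the flanged couplings: one in each end bay, middle bay free.
- tray_plain: Dark grey parts tray, in size, bays and axes like tray_flanged. Immovable. Tray of the plain sleeve couplings: one in the end bay y = -65.5 mm, the other two bays free.
- tray_mixed: Dark grey parts tray, in size, bays and axes like tray_flanged. Loose, 0.16 kg; holds one flanged and two plain couplings. Empty, lift it across its width at mid-length by its long walls (4 to 15 mm up). Its stepped foot, the lowest 4 mm (50 x 181, then 56 x 187 mm), drops into the rim of a like tray (63 x 194 mm inside): nested, it lies 11 mm above that tray.
- tray_empty: Dark grey parts tray, in size, bays and axes like tray_flanged. Immovable, empty, lying aside at the far left, beyond the other three. The emptied tray nests on it, either way round. Fixed pipe stands flank the trays, their pipes 0.30 to 0.36 m up: one to the right, from (0.26, -0.09) to (0.70, -0.01) m; one to the left, from (0.14, 0.31) to (0.56, 0.48) m.
Mind the look-alikes: they are no part of the job. Leave any turquoise look-alike of the part that bears flanged_3_center alone.

How it is judged:
By the outcome, as a careful person would: the job done as asked, in the order asked, and still so for the second after the job is handed in, with the robot touching nothing.
It also fails if it takes over 93 s, if anything falls off the work surface, if the arm or the gripper's body presses on something with over 40 N, if the wrist force passes 120 N, or if a joint passes its speed limit or range.

## Working session

There is one attempt and no reset: what is moved stays moved. The work goes in short steps, Python scripts to look and compute and a tool call to move; the robot and the scene stay as the last step left them, time stands still between calls to the robot, and variables do not carry over. Pictures are saved under pics/ and viewed, at most 14 in all, crops included, and the job is handed in when it is done.

Besides the shell and the picture viewer there is one more tool, called after "Request:" as name(argument=value, ...), one argument or row to a line, values as JSON. jog_arm: Moves the arm, as the interface text tells. Its arguments: {"type":"object","properties":{"moves":{"type":"array"},"newtons":{"type":"number"}},"required":["moves"]}

```bash
mkdir -p pics; python3 - <<'E'
from bench import ctrl
import cv2
print(ctrl.grasp_offset, ctrl.get_state())
for n in ("top","scene"):
    d=ctrl.get_image(n); cv2.imwrite(f"pics/{n}0.png",d["pixels"][:,:,::-1])
    print({k:v for k,v in d.items() if k!="pixels"})
E
```

```text
0.0187 {'time': 0.0, 'joint_positions': array([-1.20789079,  0.32185353, -0.07011481,  1.45168037,  0.02263051,
        1.37077898, -0.05687602]), 'qd': array([ 3.66986257e-05, -1.42920329e-03, -2.69199836e-04,  7.63796098e-04,
       -4.89531146e-04,  2.91808608e-04,  1.47865713e-03]), 'joint_torque': array([ 3.87464306e-04, -4.91284096e+01, -4.03589364e-01, -3.12527239e+01,
       -6.37747790e-02,  4.37710178e-02,  1.87242508e-04]), 'position': array([0.22200513, 0.61032547, 0.22143922]), 'tool_rot': array([-5.44952798e-01, -3.09374323e+00,  3.01577002e-03]), 'ft_force': array([-0.34527275,  0.62266747,  0.46286967]), 'torque': array([ 0.03180032, -0.0073339 ,  0.01248574]), 'grip_force': 0.0, 'grip_width': 0.9976258347794773}
{'fx': 479.52447704904966, 'fy': 479.52447704904966, 'cx': 285.11463954132154, 'cy': 212.45247601684383, 'xyz': array([0.27651773, 0.28813554, 0.89977893]), 'rotation': array([ 0.13290262, -0.15428045, -1.56843908])}
{'fx': 457.9675934321205, 'fy': 457.9675934321205, 'cx': 277.219342100103, 'cy': 214.17915047077253, 'xyz': array([ 0.31202523, -0.27666763,  0.80117045]), 'rotation': array([ 0.64551767, -0.07377432, -0.17042444])}
```

View pics/top0.png

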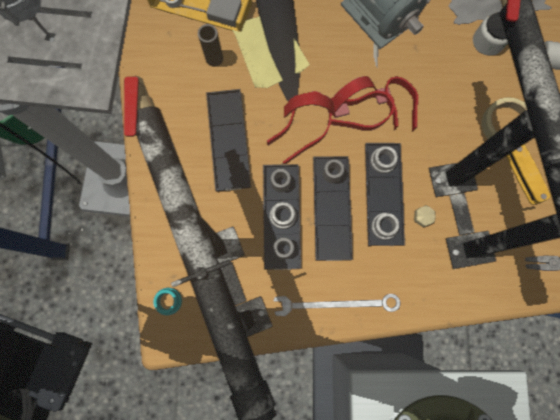

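View pics/scene0.png

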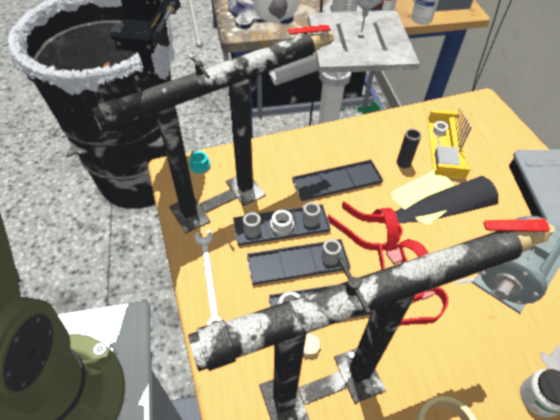

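The top view shows the four trays: mixed (282,215), plain (333,207), flanged (384,195) and empty (228,140). The couplings to move are at (281,179), (284,213) and (284,247). A turquoise look-alike stands at (167,300). Next I'll zoom in and set up a measuring helper.

```bash
cat > h.py <<'E'
import numpy as np, cv2
from scipy.spatial.transform import Rotation as R
from bench import ctrl
def pix2w(d,u,v,z):
    r=np.array([(u-d["cx"])/d["fx"],-(v-d["cy"])/d["fy"],-1.0])
    w=R.from_rotvec(d["rotation"]).apply(r); p=np.array(d["xyz"])
    return p+w*(z-p[2])/w[2]
def w2pix(d,P):
    c=R.from_rotvec(d["rotation"]).inv().apply(np.atleast_2d(P)-d["xyz"])
    return np.c_[d["cx"]+d["fx"]*c[:,0]/-c[:,2], d["cy"]-d["fy"]*c[:,1]/-c[:,2]]
E
python3 - <<'E'
from h import *
d=ctrl.get_image("top"); np.save("top.npy",d,allow_pickle=True)
im=d["pixels"][:,:,::-1][80:280,195:415]
cv2.imwrite("pics/crop1.png",cv2.resize(im,None,fx=3,fy=3,interpolation=cv2.INTER_CUBIC))
for n,u,v,z in [("m1",281,179,.04),("m2",284,213,.03),("m3",284,247,.04),("p1",335,168,.04),("f",385,158,.03),("f2",385,225,.03),("turq",167,300,.03)]: print(n,pix2w(d,u,v,z).round(3))
s=ctrl.get_state(); print(w2pix(d,s["position"]), R.from_rotvec(s["tool_rot"]).as_matrix().round(2))
E
```

```text
m1 [0.498 0.283 0.04 ]
m2 [0.436 0.278 0.03 ]
m3 [0.372 0.278 0.04 ]
p1 [0.519 0.183 0.04 ]
f [0.542 0.087 0.03 ]
f2 [0.414 0.092 0.03 ]
turq [0.279 0.487 0.03 ]
[[ 41.75146072 342.70178687]] [[-0.94  0.34 -0.  ]
 [ 0.34  0.94 -0.  ]
 [-0.   -0.   -1.  ]]
```

View pics/crop1.png

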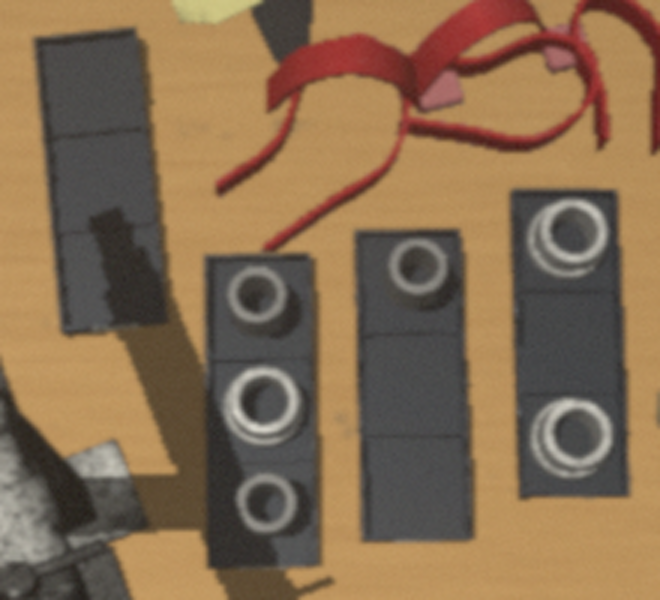

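The crop shows the tray outlines and ring centres clearly. In the crop, the empty tray's corners run from (36,38) to (167,322). I'll fit the tray poses and coupling circles numerically.

```bash
cat > fit.py <<'E'
from h import *
from scipy.optimize import minimize
def notwood(d):
    hsv=cv2.cvtColor(d["pixels"],cv2.COLOR_RGB2HSV); return ((hsv[...,1]<90)).astype(np.uint8)
def hull(d,x,y,a,z0=0.):
    c,s=np.cos(a),np.sin(a); P=[]
    for hx,hy,z in [(.028,.0935,0.001),(.034,.0995,.004),(.034,.0995,.015)]:
        for i in(-1,1):
            for j in(-1,1): P.append([x+c*i*hx-s*j*hy,y+s*i*hx+c*j*hy,z+z0])
    return cv2.convexHull(w2pix(d,P).astype(np.float32))
def fit(d,m,x,y,a,z0=0.):
    def cost(p):
        q=(hull(d,p[0],p[1],p[2],z0)*64).round().astype(np.int32)
        k=np.zeros(m.shape,np.uint8); cv2.fillConvexPoly(k,q,255,cv2.LINE_AA,6); k=k/255.
        w=cv2.dilate((k>0).astype(np.uint8),np.ones((9,9)))
        return (w*np.abs(k-m)).sum()
    r=minimize(cost,[x,y,a],method="Nelder-Mead",options=dict(initial_simplex=[[x,y,a],[x+.01,y,a],[x,y+.01,a],[x,y,a+.06]],xatol=1e-5))
    return r.x,r.fun
def trays(d,corners):
    m=notwood(d)
    for n,c in corners.items():
        P=np.array([pix2w(d,(u+.5)/3-.5+195,(v+.5)/3-.5+80,.012) for u,v in c]); x,y=P[:,:2].mean(0)
        e=P[0]+P[1]-P[2]-P[3]; a=np.arctan2(e[1],e[0])-np.pi/2   # tray y axis along +x world
        r,f=fit(d,m,x,y,a); print(n,np.r_[x,y,np.degrees(a)].round(4),"fit",r[:2].round(4),np.degrees(r[2]).round(2),round(f,1))
E
python3 - <<'E'
from fit import *
d=np.load("top.npy",allow_pickle=True).item()
trays(d,dict(empty=[(36,38),(135,29),(167,322),(63,334)],mixed=[(206,256),(313,254),(321,566),(208,568)],plain=[(356,231),(460,230),(473,540),(363,542)],flanged=[(512,190),(617,191),(629,495),(520,497)]))
for n,u,v,z in [("m1",258,295,.0485),("m2",265,400,.0365),("m3",267,502,.0485),("p1",418,266,.0485),("f1",575,231,.0365),("f2",579,434,.0365)]: print(n,pix2w(d,(u+.5)/3+194.5,(v+.5)/3+79.5,z).round(4))
# pipe stand geometry: nothing fitted
for P in [(.14,.31,.33),(.56,.48,.33)]: print(w2pix(d,P))
for u,v in [(230,242),(255,315)]: print(pix2w(d,u,v,0))
E
```

```text
empty [  0.5853   0.3857 -83.5211] fit [0.5859 0.3852] -83.64 219.2
mixed [  0.4346   0.2816 -89.2381] fit [0.4343 0.2826] -88.92 187.2
plain [  0.4506   0.1865 -89.4226] fit [0.4508 0.1865] -89.39 270.3
flanged [ 4.77900e-01  8.65000e-02 -9.05373e+01] fit [0.4791 0.0865] -90.51 286.6
m1 [0.498  0.2841 0.0485]
m2 [0.4351 0.2799 0.0365]
m3 [0.3713 0.279  0.0485]
p1 [0.5163 0.186  0.0485]
f1 [0.5423 0.0857 0.0365]
f2 [0.4138 0.0887 0.0365]
[[259.17649107 425.59977756]]
[[127.29708148  74.73243442]]
[0.38637543 0.37960015 0.        ]
[0.2516384  0.33149388 0.        ]
```

Poses are found. First move: lift over the left pipe, then swing toward the mixed tray. The helper below converts world targets into rows.

```bash
cat > mv.py <<'E'
from h import *
def rows(wps, s=None):
    "wps: (x,y,z,bearing of tool y in deg,grip) -> rows in tool units"
    s=s or ctrl.get_state(); R0=R.from_rotvec(s["tool_rot"]).as_matrix()
    print("t",round(s["time"],2),"pos",s["position"].round(4),"ybear",np.degrees(np.arctan2(R0[1,1],R0[0,1])).round(2),"tilt",R0[:2,2].round(4),"w",round(s["grip_width"]*87,1),"F",s["ft_force"].round(1),"gf",round(s["grip_force"],1))
    for x,y,z,b,g in wps:
        b=np.radians(b); yv=np.array([np.cos(b),np.sin(b),0]); T=np.c_[np.cross(yv,[0,0,-1]),yv,[0,0,-1]]
        sh=R0.T@(np.array([x,y,z])-s["position"])/.3; w=np.degrees(R.from_matrix(R0.T@T).as_rotvec())/60
        print(", ".join(f"{v:.3f}" for v in np.r_[sh,w,g])," max",abs(np.r_[sh,w]).max().round(2))
E
python3 - <<'E'
from mv import *
rows([(.222,.61,.46,50,1),(.38,.42,.46,50,1),(.498,.284,.46,50,1)])
E
```

```text
t 0.15 pos [0.2221 0.6104 0.2217] ybear 70.01 tilt [-0.0004 -0.0014] w 86.8 F [-0.6  0.5  0.1] gf 0.0
-0.000, -0.003, -0.794, -0.001, 0.000, 0.334, 1.000  max 0.79
-0.712, -0.418, -0.794, -0.001, 0.000, 0.334, 1.000  max 0.79
-1.236, -0.709, -0.793, -0.001, 0.000, 0.334, 1.000  max 1.24
```

Request:
jog_arm(
  moves=[0, 0, -0.21, 0, 0, 0, 0.6, 0, 0, -0.42, 0, 0, 0.1, 0.6, 0, 0, -0.63, 0, 0, 0.2, 0.6, 0, 0, -0.8, 0, 0, 0.333, 0.6, -0.18, -0.105, -0.8, 0, 0, 0.333, 0.6, -0.36, -0.21, -0.8, 0, 0, 0.333, 0.6, -0.54, -0.315, -0.8, 0, 0, 0.333, 0.6, -0.712, -0.418, -0.8, 0, 0, 0.333, 0.6],
  newtons=30,
)

```text
time: 1.15
position: [0.3813, 0.4181, 0.4624]
tool_rot: [1.074, 2.952, -0.0]
ft_force: [0.6, 0.3, -0.8]
grip_width: 0.796
grip_force: 0.0
```

```bash
python3 - <<'E'
from mv import *
rows([(.498,.284,.46,50,.6),(.498,.284,.12,50,.6),(.498,.284,.022,50,.6)])
d=ctrl.get_image("scene"); cv2.imwrite("pics/s1.png",d["pixels"][:,:,::-1])
E
```

```text
t 1.15 pos [0.3813 0.4181 0.4624] ybear 50.01 tilt [ 0.0001 -0.0001] w 69.2 F [ 0.6  0.3 -0.8] gf 0.0
-0.585, -0.092, 0.008, -0.000, 0.000, 0.000, 0.600  max 0.59
-0.585, -0.092, 1.141, -0.000, 0.000, 0.000, 0.600  max 1.14
-0.585, -0.092, 1.468, -0.000, 0.000, 0.000, 0.600  max 1.47
```

View pics/s1.png

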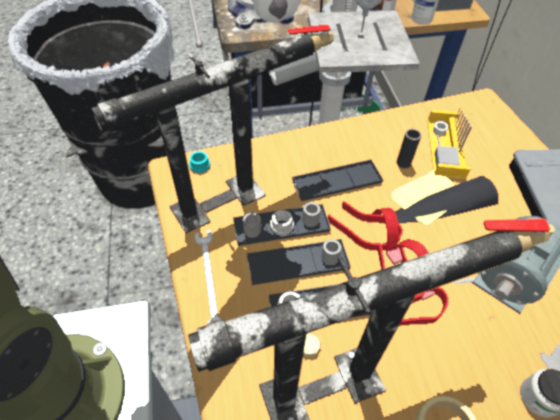

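The scene view shows the work area unchanged, with the arm above the frame. The left stand's posts have feet at (245,188) and (190,215).

Request:
jog_arm(
  moves=[-0.195, -0.03, 0, 0, 0, 0, 0.6, -0.39, -0.06, 0, 0, 0, 0, 0.6, -0.585, -0.092, 0, 0, 0, 0, 0.6, -0.585, -0.092, 0.2, 0, 0, 0, 0.6, -0.585, -0.092, 0.4, 0, 0, 0, 0.6, -0.585, -0.092, 0.6, 0, 0, 0, 0.6, -0.585, -0.092, 0.8, 0, 0, 0, 0.6, -0.585, -0.092, 1.0, 0, 0, 0, 0.6],
)

```text
time: 2.2
position: [0.4964, 0.2863, 0.1606]
tool_rot: [1.073, 2.952, 0.001]
ft_force: [0.6, 0.7, -0.9]
grip_width: 0.8
grip_force: 0.0
```

```bash
python3 - <<'E'
from mv import *
rows([(.498,.284,.022,50,.6),(.498,.284,.022,50,-1),(.498,.284,.10,50,-1)])
d=ctrl.get_image("top"); cv2.imwrite("pics/t1.png",d["pixels"][:,:,::-1])
E
```

```text
t 2.2 pos [0.4964 0.2863 0.1606] ybear 50.04 tilt [0.0002 0.0004] w 69.6 F [ 0.6  0.7 -0.9] gf 0.0
-0.009, -0.003, 0.462, 0.000, -0.000, 0.001, 0.600  max 0.46
-0.009, -0.003, 0.462, 0.000, -0.000, 0.001, -1.000  max 0.46
-0.009, -0.003, 0.202, 0.000, -0.000, 0.001, -1.000  max 0.2
```

View pics/t1.png

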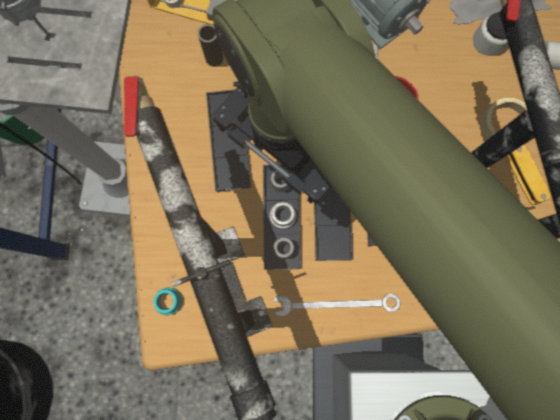

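The arm is above m1 at (281,179) and clear of the pipes. A thin rod sticks out from the left stand at (175,282)–(240,255). Grasping m1.

Request:
jog_arm(
  moves=[-0.009, -0.003, 0.2, 0, 0, 0, 0.6, -0.009, -0.003, 0.36, 0, 0, 0, 0.6, -0.009, -0.003, 0.462, 0, 0, 0, 0.6, -0.009, -0.003, 0.462, 0, 0, 0, 0.6, -0.009, -0.003, 0.462, 0, 0, 0, -1, -0.009, -0.003, 0.462, 0, 0, 0, -1, -0.009, -0.003, 0.462, 0, 0, 0, -1, -0.009, -0.003, 0.462, 0, 0, 0, -1],
)

```text
time: 3.25
position: [0.4988, 0.284, 0.0248]
tool_rot: [1.073, 2.952, 0.002]
ft_force: [-0.4, 0.1, -0.2]
grip_width: 0.429
grip_force: 0.5
```

```bash
python3 - <<'E'
from mv import *
rows([(.498,.284,.10,50,-1),(.4508,.1865,.10,50,-1),(.4508,.1865,.023,50,-1)])
E
```

```text
t 3.25 pos [0.4988 0.284  0.0248] ybear 50.03 tilt [0.0011 0.0009] w 37.3 F [-0.4  0.1 -0.2] gf 0.5
0.002, -0.001, -0.251, 0.001, 0.000, 0.001, -1.000  max 0.25
-0.086, -0.351, -0.251, 0.001, 0.000, 0.001, -1.000  max 0.35
-0.086, -0.352, 0.005, 0.001, 0.000, 0.001, -1.000  max 0.35
```

Request:
jog_arm(
  moves=[0, 0, 0, 0, 0, 0, -1, 0, 0, -0.12, 0, 0, 0, -1, 0, 0, -0.25, 0, 0, 0, -1, -0.043, -0.176, -0.25, 0, 0, 0, -1, -0.086, -0.352, -0.25, 0, 0, 0, -1, -0.086, -0.352, -0.14, 0, 0, 0, -1, -0.086, -0.352, -0.04, 0, 0, 0, -1, -0.086, -0.352, -0.003, 0, 0, 0, -1],
)

```text
time: 4.25
position: [0.4483, 0.185, 0.0237]
tool_rot: [-1.073, -2.949, 0.006]
ft_force: [-13.1, -8.2, 41.4]
grip_width: 0.403
grip_force: 30.0
```

```bash
python3 - <<'E'
from mv import *
rows([(.4508,.1865,.023,50,.6),(.4508,.1865,.10,50,.6),(.4351,.2799,.09,50,.6),(.4351,.2799,.0225,50,.6)])
E
```

```text
t 4.25 pos [0.4483 0.185  0.0237] ybear 50.03 tilt [-0.0045 -0.0025] w 35.1 F [-13.1  -8.2  41.4] gf 30.0
-0.003, 0.009, 0.002, -0.005, -0.002, 0.001, 0.600  max 0.01
-0.003, 0.008, -0.254, -0.005, -0.002, 0.001, 0.600  max 0.25
0.237, 0.213, -0.222, -0.005, -0.002, 0.001, 0.600  max 0.24
0.237, 0.214, 0.003, -0.005, -0.002, 0.001, 0.600  max 0.24
```

Request:
jog_arm(
  moves=[0, 0, -0.005, 0, 0, 0, 0.6, 0, 0, -0.005, 0, 0, 0, 0.6, 0, 0, -0.01, 0, 0, 0, 0.6, 0, 0, -0.12, 0, 0, 0, 0.6, 0, 0, -0.26, 0, 0, 0, 0.6, 0.12, 0.11, -0.26, 0, 0, 0, 0.6, 0.237, 0.213, -0.25, 0, 0, 0, 0.6, 0.237, 0.213, -0.2, 0, 0, 0, 0.6],
)

```text
time: 5.25
position: [0.4363, 0.286, 0.0861]
tool_rot: [1.063, 2.955, 0.007]
ft_force: [-0.7, 0.2, -0.4]
grip_width: 0.801
grip_force: 0.0
```

```bash
python3 - <<'E'
from mv import *
rows([(.4351,.2799,.0225,50,.6),(.4351,.2799,.08,50,-1)])
d=ctrl.get_image("top"); cv2.imwrite("pics/t2.png",cv2.resize(d["pixels"][100:300,200:440,::-1],None,fx=3,fy=3))
d=ctrl.get_image("scene"); cv2.imwrite("pics/s2.png",cv2.resize(d["pixels"][130:330,150:410,::-1],None,fx=3,fy=3))
E
```

```text
t 5.25 pos [0.4363 0.286  0.0861] ybear 50.42 tilt [0.0023 0.0039] w 69.6 F [-0.7  0.2 -0.4] gf 0.0
-0.010, -0.019, 0.212, 0.004, -0.001, 0.007, 0.600  max 0.21
-0.010, -0.018, 0.020, 0.004, -0.001, 0.007, -1.000  max 0.02
```

View pics/s2.png

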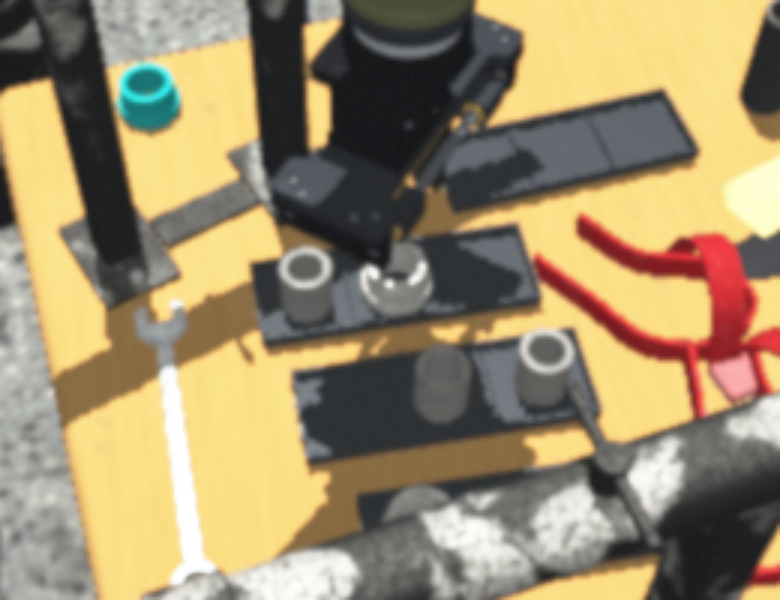

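The scene crop shows m1 upright in the plain tray's middle bay at (442,383), and the gripper over the flanged part at (397,283).

Request:
jog_arm(
  moves=[-0.008, -0.01, 0.08, 0, 0, 0, 0.6, -0.01, -0.012, 0.15, 0, 0, 0, 0.6, -0.01, -0.012, 0.195, 0, 0, 0, 0.6, -0.01, -0.012, 0.198, 0, 0, 0, 0.2, -0.01, -0.012, 0.198, 0, 0, 0, -1, -0.01, -0.012, 0.198, 0, 0, 0, -1, -0.01, -0.012, 0.198, 0, 0, 0, -1, -0.01, -0.012, 0.198, 0, 0, 0, -1],
)

```text
time: 6.35
position: [0.4375, 0.2768, 0.0263]
tool_rot: [1.073, 2.952, 0.003]
ft_force: [-0.4, 0.3, 4.6]
grip_width: 0.468
grip_force: 30.0
```

```bash
python3 - <<'E'
from mv import *
rows([(.4351,.2799,.1,50,-1),(.4785,.0868,.10,50,-1),(.4785,.0868,.0235,50,-1)])
d=ctrl.get_image("top"); print(pix2w(d,240,255,.34),pix2w(d,175,282,.34))
E
```

```text
t 6.35 pos [0.4375 0.2768 0.0263] ybear 50.05 tilt [0.0016 0.0013] w 40.7 F [-0.4  0.3  4.6] gf 30.0
0.013, 0.003, -0.246, 0.002, 0.000, 0.001, -1.000  max 0.25
-0.511, -0.397, -0.246, 0.002, 0.000, 0.001, -1.000  max 0.51
-0.511, -0.398, 0.009, 0.002, 0.000, 0.001, -1.000  max 0.51
[0.32958952 0.33312669 0.34      ] [0.29862762 0.40755086 0.34      ]
```

Request:
jog_arm(
  moves=[0, 0, -0.13, 0, 0, 0, -1, 0, 0, -0.25, 0, 0, 0, -1, -0.13, -0.1, -0.25, 0, 0, 0, -1, -0.26, -0.2, -0.25, 0, 0, 0, -1, -0.39, -0.3, -0.25, 0, 0, 0, -1, -0.524, -0.398, -0.25, 0, 0, 0, -1, -0.524, -0.398, -0.15, 0, 0, 0, -1, -0.524, -0.398, -0.06, 0, 0, 0, -1],
)

```text
time: 7.4
position: [0.48, 0.0827, 0.0424]
tool_rot: [-1.076, -2.951, 0.0]
ft_force: [-0.2, 0.9, -2.1]
grip_width: 0.467
grip_force: 30.0
```

```bash
python3 - <<'E'
from mv import *
rows([(.4809,.0843,.0265,50,-1),(.4809,.0843,.10,50,.6)])
E
```

```text
t 7.4 pos [0.48   0.0827 0.0424] ybear 49.93 tilt [-0.0009  0.0001] w 40.6 F [-0.2  0.9 -2.1] gf 30.0
0.001, 0.006, 0.053, -0.001, -0.001, -0.001, -1.000  max 0.05
0.001, 0.006, -0.192, -0.001, -0.001, -0.001, 0.600  max 0.19
```

Request:
jog_arm(
  moves=[0.002, 0.006, 0.03, 0, 0, 0, -1, 0.002, 0.006, 0.046, 0, 0, 0, -1, 0.002, 0.006, 0.048, 0, 0, 0, -1, 0.002, 0.006, 0.046, 0, 0, 0, 0.6, 0.002, 0.006, 0.046, 0, 0, 0, 0.6, 0.002, 0.006, 0.04, 0, 0, 0, 0.6, 0.002, 0.006, -0.07, 0, 0, 0, 0.6, 0.002, 0.006, -0.2, 0, 0, 0, 0.6],
)

```text
time: 8.4
position: [0.4807, 0.0852, 0.1041]
tool_rot: [-1.073, -2.952, 0.001]
ft_force: [1.0, -0.9, 0.1]
grip_width: 0.796
grip_force: 0.0
```

```bash
python3 - <<'E'
from mv import *
rows([(.3713,.279,.1,50,.6),(.3713,.279,.0225,50,.6)])
E
```

```text
t 8.4 pos [0.4807 0.0852 0.1041] ybear 50.03 tilt [-0.0012 -0.0006] w 69.3 F [ 1.  -0.9  0.1] gf 0.0
0.694, 0.261, 0.014, -0.001, -0.001, 0.001, 0.600  max 0.69
0.694, 0.261, 0.272, -0.001, -0.001, 0.001, 0.600  max 0.69
```

```bash
python3 - <<'E'
from mv import *
a=cv2.imread("pics/top0.png")[220:340,150:310]; s=cv2.imread("pics/scene0.png")
d=ctrl.get_image("scene")
print(w2pix(d,[(.33,.333,.34),(.2986,.4075,.34),(.33,.335,.37)]))
b=s[20:140,90:250]
cv2.imwrite("pics/rod.png",np.hstack([cv2.resize(k,(400,300),interpolation=cv2.INTER_CUBIC) for k in (a,b)]))
E
```

```text
[[214.74389982  87.14050427]
 [191.66074748  61.53677485]
 [212.80325723  70.32081978]]
```

View pics/rod.png

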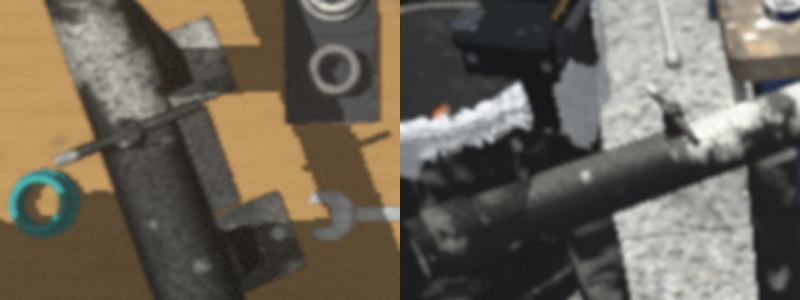

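The lever on the left pipe ends near (0.325, 0.337, 0.36), about 7 cm from the tool axis at m3, so there is enough clearance.

Request:
jog_arm(
  moves=[0.17, 0.065, 0, 0, 0, 0, 0.6, 0.34, 0.13, 0, 0, 0, 0, 0.6, 0.5, 0.19, 0, 0, 0, 0, 0.6, 0.62, 0.235, 0, 0, 0, 0, 0.6, 0.694, 0.261, 0, 0, 0, 0, 0.6, 0.694, 0.261, 0.1, 0, 0, 0, 0.6, 0.694, 0.261, 0.18, 0, 0, 0, 0.6, 0.694, 0.261, 0.2, 0, 0, 0, 0.6],
)

```text
time: 9.45
position: [0.3712, 0.2785, 0.0423]
tool_rot: [-1.073, -2.952, 0.003]
ft_force: [-0.0, 0.4, -0.2]
grip_width: 0.802
grip_force: 0.0
```

```bash
python3 - <<'E'
from mv import *
rows([(.3713,.279,.0225,50,.6),(.3713,.279,.0225,50,.6)])
d=ctrl.get_image("scene"); cv2.imwrite("pics/s3.png",cv2.resize(d["pixels"][40:300,80:400,::-1],None,fx=2.3,fy=2.3))
E
```

```text
t 9.45 pos [0.3712 0.2785 0.0423] ybear 50.04 tilt [-0.0017 -0.0016] w 69.8 F [-0.   0.4 -0.2] gf 0.0
0.001, 0.002, 0.066, -0.002, -0.000, 0.001, 0.600  max 0.07
0.001, 0.002, 0.066, -0.002, -0.000, 0.001, 0.600  max 0.07
```

View pics/s3.png

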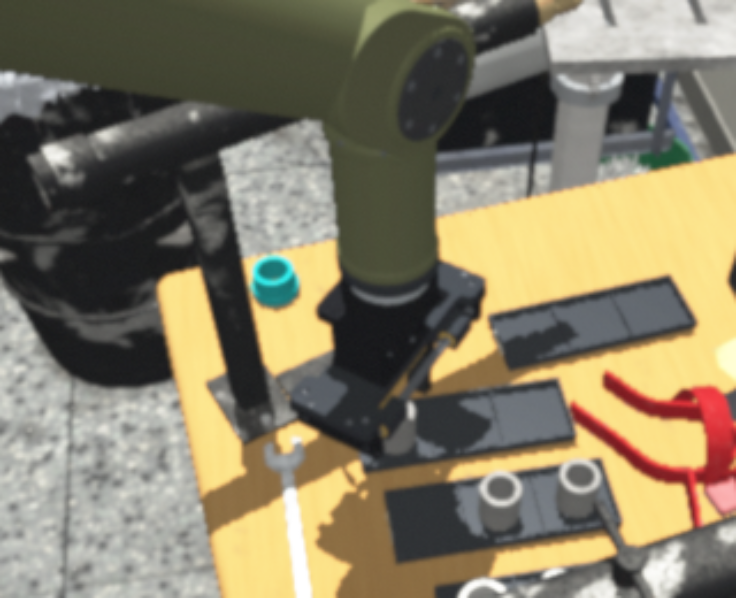

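The scene shows the gripper straddling m3 at (400,425) with the forearm clear of the pipe. m1 stands well at (500,500).

Request:
jog_arm(
  moves=[0.001, 0.002, 0.04, 0, 0, 0, 0.6, 0.001, 0.002, 0.064, 0, 0, 0, 0.6, 0.001, 0.002, 0.064, 0, 0, 0, 0.1, 0.001, 0.002, 0.064, 0, 0, 0, -1, 0.001, 0.002, 0.064, 0, 0, 0, -1, 0.001, 0.002, 0.064, 0, 0, 0, -1, 0.001, 0.002, 0.064, 0, 0, 0, -1, 0.001, 0.002, 0.064, 0, 0, 0, -1],
)

```text
time: 10.5
position: [0.3723, 0.28, 0.0245]
tool_rot: [1.073, 2.952, 0.001]
ft_force: [-0.5, -0.2, 1.8]
grip_width: 0.401
grip_force: 30.0
```

```bash
python3 - <<'E'
from mv import *
rows([(.3853,.1858,.1,50,-1),(.3853,.1858,.04,50,-1)])
E
```

```text
t 10.5 pos [0.3723 0.28   0.0245] ybear 50.04 tilt [0.0003 0.0003] w 34.9 F [-0.5 -0.2  1.8] gf 30.0
-0.235, -0.213, -0.252, 0.000, 0.000, 0.001, -1.000  max 0.25
-0.235, -0.213, -0.052, 0.000, 0.000, 0.001, -1.000  max 0.23
```

Request:
jog_arm(
  moves=[0, 0, -0.13, 0, 0, 0, -1, 0, 0, -0.25, 0, 0, 0, -1, -0.12, -0.106, -0.25, 0, 0, 0, -1, -0.235, -0.212, -0.25, 0, 0, 0, -1, -0.235, -0.212, -0.16, 0, 0, 0, -1, -0.235, -0.212, -0.08, 0, 0, 0, -1, -0.235, -0.212, -0.04, 0, 0, 0, -1, -0.235, -0.212, -0.03, 0, 0, 0, -1],
)

```text
time: 11.5
position: [0.3848, 0.1856, 0.0326]
tool_rot: [-1.073, -2.952, 0.002]
ft_force: [0.2, -0.3, -1.7]
grip_width: 0.402
grip_force: 30.0
```

```bash
python3 - <<'E'
from mv import *
rows([(.3853,.1858,.0245,50,-1),(.3853,.1858,.1,50,-1)])
E
```

```text
t 11.5 pos [0.3848 0.1856 0.0326] ybear 50.05 tilt [-0.0012 -0.0009] w 35.0 F [ 0.2 -0.3 -1.7] gf 30.0
-0.001, 0.002, 0.027, -0.001, -0.000, 0.001, -1.000  max 0.03
-0.001, 0.001, -0.225, -0.001, -0.000, 0.001, -1.000  max 0.22
```

Request:
jog_arm(
  moves=[0, 0.001, 0.018, 0, 0, 0, -1, 0, 0.001, 0.025, 0, 0, 0, -1, 0, 0.001, 0.025, 0, 0, 0, -1, 0, 0.001, 0.025, 0, 0, 0, 0.6, 0, 0.001, 0.025, 0, 0, 0, 0.6, 0, 0.001, 0.02, 0, 0, 0, 0.6, 0, 0.001, -0.12, 0, 0, 0, 0.6, 0, 0.001, -0.26, 0, 0, 0, 0.6],
)

```text
time: 12.5
position: [0.3852, 0.1858, 0.1122]
tool_rot: [-1.074, -2.952, 0.001]
ft_force: [1.1, 0.2, -0.1]
grip_width: 0.788
grip_force: 0.0
```

```bash
python3 - <<'E'
from fit import *
from mv import *
d=ctrl.get_image("top"); np.save("top2.npy",d,allow_pickle=True)
cv2.imwrite("pics/t3.png",cv2.resize(d["pixels"][80:280,195:415,::-1],None,fx=3,fy=3))
m=notwood(d); r,f=fit(d,m,.4343,.2826,np.radians(-88.9)); print(r[:2],np.degrees(r[2]),f)
r,f=fit(d,m,.5859,.3852,np.radians(-83.6)); print(r[:2],np.degrees(r[2]),f)
rows([(.4343,.2826,.12,91,1)])
E
```

```text
[0.43430205 0.28218699] -89.1629598684033 376.9529411764706
[0.58572806 0.38525928] -83.60050018969633 229.46274509803922
t 12.55 pos [0.3886 0.1877 0.1179] ybear 50.01 tilt [0.0071 0.0049] w 68.5 F [2.  0.8 3.5] gf 0.0
0.087, 0.340, -0.004, 0.007, 0.005, -0.683, 1.000  max 0.68
```

View pics/t3.png

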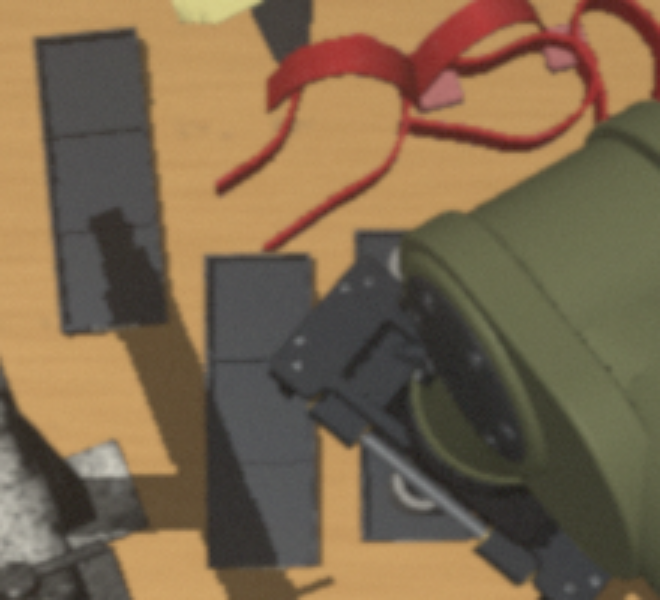

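The mixed tray is now empty at crop (262,410), and m3 stands in its bay at (413,490). Next I turn and approach the tray.

Request:
jog_arm(
  moves=[0, 0, -0.03, 0, 0, -0.15, 0.82, 0.03, 0.12, -0.03, 0, 0, -0.32, 0.82, 0.06, 0.24, -0.02, 0, 0, -0.49, 0.82, 0.087, 0.343, 0, 0, 0, -0.65, 0.82, 0.087, 0.343, 0, 0.006, 0.004, -0.683, 0.82, 0.087, 0.343, 0.1, 0.006, 0.004, -0.683, 0.82, 0.087, 0.343, 0.2, 0.006, 0.004, -0.683, 0.82, 0.087, 0.343, 0.24, 0.006, 0.004, -0.683, 0.82],
)

```text
time: 13.55
position: [0.4305, 0.2801, 0.0378]
tool_rot: [0.026, -3.133, 0.01]
ft_force: [0.0, -0.3, -0.0]
grip_width: 0.91
grip_force: 0.0
```

```bash
python3 - <<'E'
from mv import *
rows([(.4343,.283,.025,91,.82),(.4343,.283,.0055,91,.82)])
E
```

```text
t 13.55 pos [0.4305 0.2801 0.0378] ybear 90.94 tilt [-0.0082 -0.0065] w 79.2 F [ 0.  -0.3 -0. ] gf 0.0
-0.013, 0.010, 0.043, -0.006, -0.008, -0.001, 0.820  max 0.04
-0.014, 0.010, 0.108, -0.006, -0.008, -0.001, 0.820  max 0.11
```

Request:
jog_arm(
  moves=[-0.013, 0.01, 0, -0.006, -0.008, 0, 0.82, -0.013, 0.01, 0.02, -0.006, -0.008, 0, 0.82, -0.013, 0.01, 0.04, -0.006, -0.008, 0, 0.82, -0.013, 0.01, 0.06, -0.006, -0.008, 0, 0.82, -0.013, 0.01, 0.08, -0.006, -0.008, 0, 0.82, -0.013, 0.01, 0.08, -0.006, -0.008, 0, 0.82, -0.013, 0.01, 0.08, -0.006, -0.008, 0, 0.82, -0.013, 0.01, 0.08, -0.006, -0.008, 0, 0.82],
)

```text
time: 14.55
position: [0.4355, 0.2847, 0.0154]
tool_rot: [-0.028, 3.139, 0.004]
ft_force: [0.4, -0.0, -0.4]
grip_width: 0.906
grip_force: 0.0
```

```bash
python3 - <<'E'
from mv import *
rows([(.4343,.283,.0055,91,.82)])
E
```

```text
t 14.55 pos [0.4355 0.2847 0.0154] ybear 91.02 tilt [0.0027 0.0023] w 78.9 F [ 0.4 -0.  -0.4] gf 0.0
0.004, -0.006, 0.033, 0.002, 0.003, 0.000, 0.820  max 0.03
```

Request:
jog_arm(
  moves=[0.004, -0.005, 0.012, 0.002, 0.003, 0, 0.82, 0.004, -0.005, 0.024, 0.002, 0.003, 0, 0.82, 0.004, -0.005, 0.032, 0.002, 0.003, 0, 0.82, 0.004, -0.005, 0.032, 0.002, 0.003, 0, 0.82, 0.004, -0.005, 0.032, 0.002, 0.003, 0, -1, 0.004, -0.005, 0.032, 0.002, 0.003, 0, -1, 0.004, -0.005, 0.032, 0.002, 0.003, 0, -1, 0.004, -0.005, 0.032, 0.002, 0.003, 0, -1],
  newtons=25,
)

```text
time: 15.55
position: [0.4343, 0.2833, 0.0058]
tool_rot: [0.028, -3.141, -0.0]
ft_force: [-0.7, 0.7, -0.0]
grip_width: 0.776
grip_force: 25.0
```

```bash
python3 - <<'E'
from mv import *
rows([(.4343,.283,.0655,91,-1),(.5858,.3852,.0655,96.4,-1)])
E
```

```text
t 15.55 pos [0.4343 0.2833 0.0058] ybear 91.02 tilt [-0.0004  0.0002] w 67.5 F [-0.7  0.7 -0. ] gf 25.0
0.000, -0.001, -0.199, 0.000, -0.000, 0.000, -1.000  max 0.2
-0.511, 0.331, -0.199, 0.000, -0.000, -0.090, -1.000  max 0.51
```

Request:
jog_arm(
  moves=[0, 0, -0.15, 0, 0, 0, -1, 0, 0, -0.32, 0, 0, 0, -1, -0.12, 0.07, -0.32, 0, 0, -0.02, -1, -0.25, 0.15, -0.32, 0, 0, -0.05, -1, -0.38, 0.24, -0.32, 0, 0, -0.07, -1, -0.511, 0.331, -0.32, 0, 0, -0.09, -1, -0.511, 0.331, -0.32, 0, 0, -0.09, -1, -0.511, 0.331, -0.32, 0, 0, -0.09, -1],
)

```text
time: 16.55
position: [0.585, 0.3843, 0.1005]
tool_rot: [0.175, -3.134, 0.003]
ft_force: [0.5, 0.0, 0.2]
grip_width: 0.78
grip_force: 25.0
```

```bash
python3 - <<'E'
from mv import *
rows([(.5858,.3852,.035,96.4,-1)])
d=ctrl.get_image("scene"); cv2.imwrite("pics/s4.png",cv2.resize(d["pixels"][40:300,140:480,::-1],None,fx=2.3,fy=2.3))
E
```

```text
t 16.55 pos [0.585  0.3843 0.1005] ybear 96.4 tilt [-0.0026 -0.0018] w 67.9 F [0.5 0.  0.2] gf 25.0
-0.004, 0.003, 0.218, -0.001, -0.003, -0.000, -1.000  max 0.22
```

View pics/s4.png

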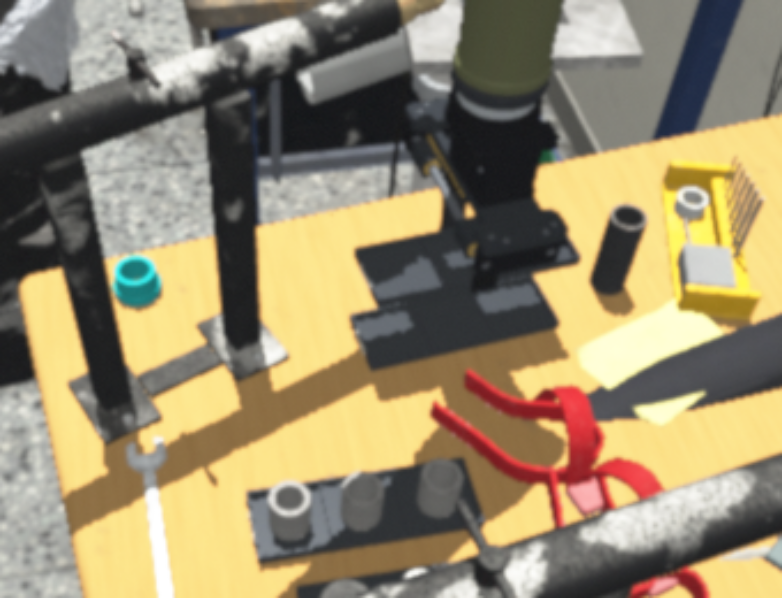

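The scene shows the tray held level just above and in front of the empty tray at (465,270), with three plain sleeves standing in the plain tray. Lowering.

Request:
jog_arm(
  moves=[-0.004, 0.003, 0.06, 0, -0.002, 0, -1, -0.004, 0.003, 0.12, 0, -0.002, 0, -1, -0.004, 0.003, 0.18, 0, -0.002, 0, -1, -0.004, 0.003, 0.23, 0, -0.002, 0, -1, -0.004, 0.003, 0.245, 0, -0.002, 0, -1, -0.004, 0.003, 0.245, 0, -0.002, 0, -1, -0.004, 0.003, 0.245, 0, -0.002, 0, -1, -0.004, 0.003, 0.245, 0, -0.002, 0, -1],
)

```text
time: 17.6
position: [0.5873, 0.3865, 0.0289]
tool_rot: [-0.176, 3.134, 0.001]
ft_force: [-0.1, -0.4, -0.9]
grip_width: 0.777
grip_force: 25.0
```

```bash
python3 - <<'E'
from mv import *
rows([(.5858,.3852,.0165,96.4,-1)])
E
```

```text
t 17.6 pos [0.5873 0.3865 0.0289] ybear 96.42 tilt [0.0025 0.001 ] w 67.6 F [-0.1 -0.4 -0.9] gf 25.0
0.006, -0.004, 0.041, 0.001, 0.003, 0.000, -1.000  max 0.04
```

Request:
jog_arm(
  moves=[0.005, -0.004, 0, 0.001, 0.002, 0, -1, 0.005, -0.004, 0.01, 0.001, 0.002, 0, -1, 0.005, -0.004, 0.018, 0.001, 0.002, 0, -1, 0.005, -0.004, 0.026, 0.001, 0.002, 0, -1, 0.005, -0.004, 0.034, 0.001, 0.002, 0, -1, 0.005, -0.004, 0.038, 0.001, 0.002, 0, -1, 0.005, -0.004, 0.038, 0.001, 0.002, 0, -1, 0.005, -0.004, 0.038, 0.001, 0.002, 0, -1],
)

```text
time: 18.6
position: [0.5856, 0.3849, 0.0169]
tool_rot: [0.176, -3.136, 0.002]
ft_force: [-1.5, -0.3, 1.2]
grip_width: 0.776
grip_force: 25.0
```

```bash
python3 - <<'E'
from mv import *
rows([(.5858,.3852,.0165,96.4,-1)])
E
```

```text
t 18.6 pos [0.5856 0.3849 0.0169] ybear 96.42 tilt [-0.0004 -0.001 ] w 67.5 F [-1.5 -0.3  1.2] gf 25.0
-0.001, 0.001, 0.001, -0.001, -0.000, 0.000, -1.000  max 0.0
```

Request:
jog_arm(
  moves=[0, 0, 0, 0, 0, 0, 0.82, 0, 0, 0, 0, 0, 0, 0.82, 0, 0, 0, 0, 0, 0, 0.82, 0, 0, -0.05, 0, 0, 0, 0.82, 0, 0, -0.18, 0, 0, 0, 0.82, 0, 0, -0.34, 0, 0, 0, 0.82, 0.15, -0.1, -0.36, 0, 0, 0.03, 0.82, 0.3, -0.2, -0.36, 0, 0, 0.09, 0.82],
)

```text
time: 19.6
position: [0.5032, 0.3152, 0.1273]
tool_rot: [-0.025, 3.139, 0.002]
ft_force: [0.2, -1.2, 0.7]
grip_width: 0.912
grip_force: 0.0
```

```bash
python3 - <<'E'
from mv import *
rows([(.46,.27,.12,80,.82),(.46,.27,.41,80,.82)])
E
```

```text
t 19.6 pos [0.5032 0.3152 0.1273] ybear 90.92 tilt [0.0029 0.0013] w 79.3 F [ 0.2 -1.2  0.7] gf 0.0
0.147, -0.148, 0.024, 0.001, 0.003, 0.182, 0.820  max 0.18
0.144, -0.147, -0.943, 0.001, 0.003, 0.182, 0.820  max 0.94
```

Request:
jog_arm(
  moves=[0.147, -0.148, 0, 0, 0.003, 0.1, 0.82, 0.147, -0.148, -0.1, 0, 0.003, 0.18, 0.82, 0.147, -0.148, -0.25, 0, 0.003, 0.18, 0.82, 0.147, -0.148, -0.4, 0, 0.003, 0.18, 0.82, 0.147, -0.148, -0.55, 0, 0.003, 0.18, 0.82, 0.147, -0.148, -0.7, 0, 0.003, 0.18, 0.82, 0.147, -0.148, -0.85, 0, 0.003, 0.18, 0.82, 0.147, -0.148, -1.0, 0, 0.003, 0.18, 0.82],
)

```text
time: 20.6
position: [0.4594, 0.2699, 0.4278]
tool_rot: [-0.268, -3.128, -0.001]
ft_force: [-0.2, 0.3, -0.8]
grip_width: 0.914
grip_force: 0.0
```

```bash
python3 - <<'E'
from mv import *
rows([(.46,.27,.47,80,.82),(.3,.51,.47,80,.82)])
E
```

```text
t 20.6 pos [0.4594 0.2699 0.4278] ybear 80.2 tilt [-0.0021  0.0006] w 79.5 F [-0.2  0.3 -0.8] gf 0.0
-0.002, 0.001, -0.141, 0.000, -0.002, 0.003, 0.820  max 0.14
0.660, 0.698, -0.139, 0.000, -0.002, 0.003, 0.820  max 0.7
```

Request:
jog_arm(
  moves=[0, 0, -0.14, 0, 0, 0, 0.82, 0.11, 0.12, -0.14, 0, 0, 0, 0.82, 0.22, 0.24, -0.14, 0, 0, 0, 0.82, 0.33, 0.36, -0.14, 0, 0, 0, 0.82, 0.44, 0.48, -0.14, 0, 0, 0, 0.82, 0.55, 0.6, -0.14, 0, 0, 0, 0.82, 0.64, 0.69, -0.14, 0, 0, 0, 0.82, 0.64, 0.69, -0.14, 0, 0, 0, 0.82],
)

```text
time: 21.6
position: [0.3026, 0.5095, 0.4673]
tool_rot: [-0.257, -3.126, 0.001]
ft_force: [0.1, -0.7, -0.5]
grip_width: 0.906
grip_force: 0.0
```

```bash
python3 - <<'E'
from fit import *
d=ctrl.get_image("top"); s=ctrl.get_image("scene")
a=cv2.resize(d["pixels"][80:280,195:415,::-1],(400,364)); b=cv2.resize(s["pixels"][140:320,220:418,::-1],(400,364))
cv2.imwrite("pics/fin.png",np.hstack([a,b]))
m=notwood(d)
for z in (0,.011):
    r,f=fit(d,m,.5858,.3852,np.radians(-83.6),z); print(r[:2],np.degrees(r[2]),f)
print(ctrl.get_state()["position"])
E
```

```text
[0.58877225 0.38451481] -83.70030636848668 102.73725490196078
[0.58436724 0.38325941] -83.6578466725849 115.81960784313725
[0.30599102 0.50665935 0.46798742]
```

View pics/fin.png

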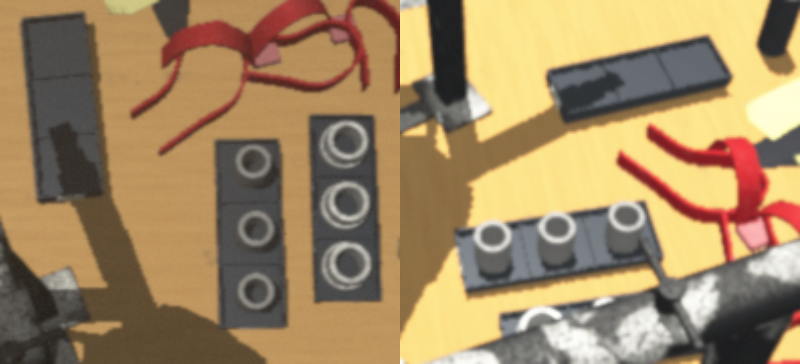

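The final view shows three plain sleeves and three flanged couplings upright in their bays. The emptied tray sits square and level on the empty one at left (65,105). Handing in.

```bash
python3 -c "
from bench import ctrl
print(ctrl.close_job())"
```

```text
the job is handed in; nothing more can be done
None
```

Job handed in at about 22 s on the robot clock: by the final pictures both coupling trays are full with every part upright, and the emptied tray is nested squarely on the empty one.

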